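# Wipe the plate clean and hold the spring gauge on its marked spot

### The arm

A 7-joint arm with a two-finger parallel gripper is mounted at the origin on a cart in front of the work surface, level with it; the furniture and walls round the work are solid. World frame = base frame: x ahead of the robot, y to its left, z up, the work surface at z = 0. Lengths are in m, angles in rad, forces in N, time in s.
With the tool pointing down it reaches from about 0.4 to 0.85 m from the base axis. Payload 4.5 kg.
Tool frame: the origin (TCP) lies at the very end of the fingers, on their centre line; the grasp point (between the pads) lies 19 mm behind it (manip.grasp_offset is the distance from the TCP to the grasp point, in m); z points along the fingers, y is the line along which they close (so a half turn about z gives the same grasp; the last joint's range is limited). The gripper opens to 88 mm and grips with 3 to 60 N. Pads are 18 mm wide; open, the fingers measure 123 mm over their backs; the gripper's body (75 mm by 187 mm) begins 45 mm behind the grasp point.
Start: joints at [-1.167, 0.689, -0.195, 1.565, 0.157, 0.902, -0.215], TCP at [0.226, 0.583, 0.239] pointing down, gripper open.
Joint ranges: [-3.01, 3.01], [-0.46, 2.08], [-1.47, 1.51], [0.13, 2.56], [-1, 4.14], [0.04, 2.09], [-2.66, 2.66]. Speed limits (rad/s): [2.57, 2.57, 3.14, 3.14, 3.14, 3.14, 3.14].

### API

Orientations are given as a 3x3 rotation matrix whose columns are the frame's x, y, z axes.
In Python, from rig import manip gives the robot as it stands. The module is installed in compiled form; this text tells all that it offers.
- The arm moves only by the tool carry_out, never from a script. Its argument "rows" is a list of rows, each an object of numbers: "claw": the gripper command: -1 is shut, 1 is fully open, values between are in proportion; "x", "y", "z": the shift along the tool's x, y, z scaled (see below); "ax", "ay", "az": the turn, a rotation vector about the tool's x, y, z scaled (see below). In form: [{"claw": .., "x": .., "y": .., "z": .., "ax": .., "ay": .., "az": ..}, ...]. A call has 1 to 20 rows; each row is the pose to reach, as a shift and turn from the pose commanded when the call began, along the tool's axes at that moment; what a row does not reach only later rows make up. The controller multiplies each number of a shift by 60 cm and each number of a turn by 45 degrees. A row lasts 1/12 s, in which the tool goes at most 41.7 mm and 7.16 degrees, less where a joint would pass 70% of its speed; a pose out of reach is approached as far as the arm can. A call with a number of a shift or a turn outside -1 to 1 is refused whole. A call with a gripper value outside its range is refused whole. The fingers move at their own pace and stop on an object; the grip force is fixed at half the most. Time passes only in rows, so rows that repeat a pose let the fingers close. It gives the time, the measured TCP pose, the force, the opening and the grip force at its end, in the units of the state.
- manip.sense(): the state, without advancing time (a new reading comes with each control period).
- manip.read_camera(name): name is "scene" or "top" or "wrist"; returns a dict with "pixels" (420x560x3 uint8, blue, green, red), "fx", "fy", "cx", "cy" (pixels), "dist_coeffs" ([k1, k2, p1, p2, k3] as OpenCV has them; the pictures are not rectified), "cam_to_world" (4x4, takes a point from camera to world coordinates). Camera axes: x right, y down, z forward; pixel columns grow to the right and rows downward; lengths in m; the calibration is good to about 2 mm. A picture is of the moment at which its call begins. There is no depth.
- manip.close_job(): hands the job in; it is judged then, once.
The state is a dict: "time": time; "joint_positions": joint angles; "joint_vel": joint speeds; "tau": joint torques, N m; "tcp_pos": TCP position; "tcp_rot": TCP orientation; "force": force on the tool from outside, world axes, zero at the start; "ft_torque": the same for the moment, N m; "grip_width": opening from 0.0 (shut) to 1.0 (fully open); "finger_force": force on a finger pad.
Only numpy, scipy, OpenCV 4.12 (cv2) and the standard library are available. Lean on these libraries where they do the work, as an engineer would, in place of code of your own. Each camera call takes 0.05 s, during which the arm holds its last target. There are 200 camera calls.

### The job

Take the scraper block and wipe the three metal chips off the steel plate onto the bench; they are sharp, so let neither the fingers nor the gauge touch them, and then put the block down on the bench, clear of the plate. Then lift the spring gauge out of its stand and hold it upright on the plate, tip inside the scribed ring and its bridge bar in line with the scribed line, pressed lightly so that the sprung tip is about half pushed in. Finish while still holding it there, and leave the other things on the bench where they are.

Things in the scene. Friction and masses are not known exactly. Their poses are not given: they have to be found in the camera images.
- plate: Ground steel plate, 160 (own x) x 110 (own y) x 24 mm high, lying flat, fixed to the bench, with four dark round bolt-hole discs near its corners (drawn only, the face is flat). Origin: centre of its underside, so its top face is at z = 24 mm. x runs along its long side, which runs roughly from left to right (+x to the right as the robot sees it, within about 20 degrees); z up.
- mark: Dark scribed mark on the plate's top face: a ring 21 mm across (centre line) with a straight line through it, roughly across the plate, that runs out 36 mm from the centre on both sides (interrupted inside the ring). Flat, no height to feel, fixed to the plate. Origin: centre of the ring, on the top face; x along the scribed line, z up.
- block: Scraper block, standing loose on the bench on its rubber edge, about 0.25 kg: a low aluminium bar 26 (x) x 122 (y) x 22 mm high with a rubber strip beneath (22 x 120 mm), and on it a pale wooden grip 22 (x) x 74 (y) mm that goes from 22 to 66 mm above the underside. Origin: centre of its underside; y along the bar, z up. Held across the 22 mm (along x), the long side of the bar pushes the chips.
- stand: Grey stand of the gauge, fixed to the bench: base 110 (x) x 64 (y) x 8 mm and two posts (on own x at +-33 mm) whose seats are 44 mm above the bench, with lips 6 mm higher round the seats, 1.8 mm beside the gauge's bridge bar. Origin: centre of its underside; x from post to post. It may stand on either side of the plate, with the block on the other.
- gauge: Spring gauge, about 0.24 kg, loose, standing upright in its stand, to be lifted straight up: an aluminium bridge bar 76 (x) x 20 (y) x 12 mm, on it a black square barrel 30 x 30 mm that goes from 12 to 72 mm above the bar's underside, and a round steel cap 29 mm across up to 78 mm. Origin: centre of the bridge bar's underside; x along the bridge bar, z along the barrel to the cap. Below the origin stands the sprung tip, which hangs free between the posts of the stand.
- tip_end (a point): The end of the gauge's sprung steel tip (8 mm across, ball-ended), on the gauge's own z axis: 16 mm below the gauge's origin when it is out, 4 mm below when it is fully pushed in.
- gauge_tip (a joint): How far the sprung tip is pushed into the gauge: 0 = out, 0.012 m = fully in; half in is 0.006 m. The spring pushes 1.2 N at the start and 0.6 N more for every millimetre: 4.8 N at half travel, 8.4 N when fully in.
- chip_1: Metal chip: an open steel curl 22 mm across and 6 mm high, 12 g, lying loose on the plate. Origin: centre of its underside, as it lies flat at the start.
- chip_2: Metal chip like chip_1.
- chip_3: Metal chip like chip_1.
- seal_ring: Bystander, to be left alone: black and white round seal, 62 mm across, 20 mm high. Origin: centre of its underside.
- ptfe_tape: Bystander, to be left alone: white tape roll lying flat, 50 mm across, 14 mm high. Origin: centre of its underside.
- feeler: Bystander, to be left alone: feeler gauge set, black case 27 (x) x 100 (y) x 16 mm. Origin: centre of its underside.

How it is judged:
By the outcome, as a careful person would: the job done as asked, in the order asked, and still so for the second after the job is handed in, while the arm keeps its last pose, push and grip.
It also fails if it takes over 69 s, if anything falls off the work surface, if the arm or the gripper's body presses on something with over 40 N, if the wrist force passes 120 N, or if a joint passes its speed limit or range.

## Working session

There is one attempt and no reset: what is moved stays moved. The work goes in short steps, Python scripts to look and compute and a tool call to move; the robot and the scene stay as the last step left them, time stands still between calls to the robot, and variables do not carry over. Pictures are saved under pics/ and viewed, at most 10 in all, crops included, and the job is handed in when it is done.

Besides the shell and the picture viewer there is one more tool, called after "Call:" in YAML: its name, and indented under it one key for each argument. carry_out: Moves the arm, as the interface text tells. Shifts and turns lie within -1 to 1; 1 stands for 60 cm of shift or 45 degrees of turn. Its arguments: {"type":"object","properties":{"rows":{"type":"array","items":{"type":"object","properties":{"claw":{"type":"number"},"x":{"type":"number","minimum":-1,"maximum":1},"y":{"type":"number","minimum":-1,"maximum":1},"z":{"type":"number","minimum":-1,"maximum":1},"ax":{"type":"number","minimum":-1,"maximum":1},"ay":{"type":"number","minimum":-1,"maximum":1},"az":{"type":"number","minimum":-1,"maximum":1}}}}},"required":["rows"]}

```bash
mkdir -p pics; ls
cat > h.py <<'E'
import numpy as np, cv2
from rig import manip
def snap(name,fn):
    c=manip.read_camera(name); cv2.imwrite(f'pics/{fn}.png',c['pixels'])
    np.savez(f'pics/{fn}.npz',**{k:np.array(v) for k,v in c.items()}); return c
def load(fn): return np.load(f'pics/{fn}.npz')
def K(c): return np.array([[c['fx'],0,c['cx']],[0,c['fy'],c['cy']],[0,0,1]],float)
def px2w(c,uv,z):
    p=cv2.undistortPoints(np.array(uv,float).reshape(-1,1,2),K(c),np.array(c['dist_coeffs'],float)).reshape(-1,2)
    T=np.array(c['cam_to_world']); d=np.c_[p,np.ones(len(p))]@T[:3,:3].T; o=T[:3,3]
    return o+d*((np.broadcast_to(z,len(p))-o[2])/d[:,2])[:,None]
def w2px(c,P):
    T=np.linalg.inv(np.array(c['cam_to_world'])); r,_=cv2.Rodrigues(T[:3,:3])
    return cv2.projectPoints(np.array(P,float).reshape(-1,1,3),r,T[:3,3],K(c),np.array(c['dist_coeffs'],float))[0].reshape(-1,2)
E
python3 - <<'E'
from h import *
np.set_printoptions(precision=3,suppress=True)
for n in ['top','scene']:
    c=snap(n,n+'0'); print(n,c['cam_to_world'][:3],c['fx'])
s=manip.sense(); print(s, manip.grasp_offset)
E
```

```text
pics
top [[-0.022 -0.995  0.095  0.422]
 [-1.     0.023  0.017  0.052]
 [-0.019 -0.095 -0.995  1.018]] 437.110847090507
scene [[ 0.785 -0.491  0.378  0.065]
 [-0.619 -0.603  0.504 -0.561]
 [-0.019 -0.629 -0.777  1.009]] 520.4186366174341
{'time': 0.1, 'joint_positions': array([-1.167,  0.69 , -0.195,  1.566,  0.157,  0.902, -0.215]), 'joint_vel': array([ 0.001, -0.003, -0.001, -0.002, -0.001,  0.001,  0.001]), 'tau': array([ -0.003, -52.851,  -1.271, -15.384,  -0.053,   0.002,   0.   ]), 'tcp_pos': array([0.226, 0.582, 0.238]), 'tcp_rot': array([[-0.932,  0.361, -0.   ],
       [ 0.361,  0.932, -0.002],
       [-0.   , -0.002, -1.   ]]), 'force': array([-0.358,  0.32 , -0.406]), 'ft_torque': array([-0.019, -0.037, -0.048]), 'finger_force': 0.0, 'grip_width': 0.9991516432261546} 0.0187
```

View pics/top0.png

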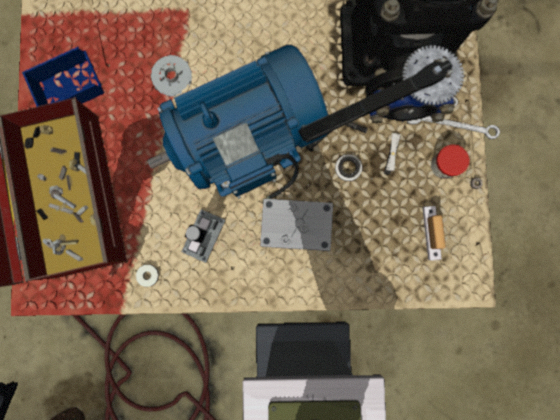

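View pics/scene0.png

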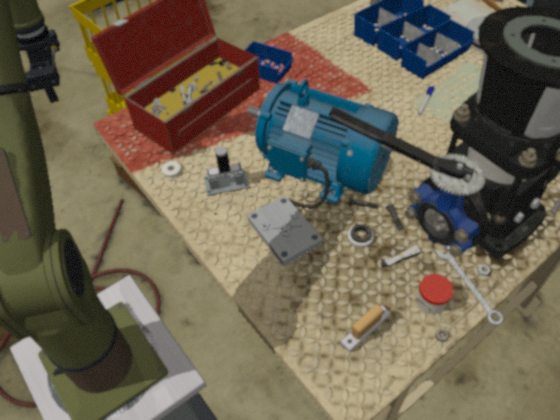

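Run:
```python
from h import *
np.set_printoptions(precision=3,suppress=True)
t=load('top0');s=load('scene0')
a=cv2.resize(t['pixels'][180:290,170:460],None,fx=2.75,fy=2.75,interpolation=cv2.INTER_CUBIC)
b=cv2.resize(s['pixels'][140:270,190:430],None,fx=2.3,fy=2.3,interpolation=cv2.INTER_CUBIC)
o=np.zeros((a.shape[0]+b.shape[0],max(a.shape[1],b.shape[1]),3),np.uint8);o[:a.shape[0],:a.shape[1]]=a;o[a.shape[0]:,:b.shape[1]]=b
cv2.imwrite('pics/crop0.png',o);print(o.shape)
print('plate',px2w(t,[(262,199),(333,202),(330,250),(261,246)],.024))
print('grip top',px2w(t,[(429,217),(441,217),(443,248),(430,249)],.066))
print('bar ends',px2w(t,[(425,208),(437,208),(429,260),(440,260)],.022))
print('cap',px2w(t,[(194,234)],.122))
print('tape,seal,?',px2w(t,[(147,275),(348,166),(393,153)],.01))
print(w2px(s,px2w(t,[(194,234)],.122)))
```

```text
(601, 798, 3)
plate [[ 0.557  0.106  0.024]
 [ 0.546 -0.057  0.024]
 [ 0.437 -0.046  0.024]
 [ 0.449  0.11   0.024]]
grip top [[ 0.503 -0.259  0.066]
 [ 0.502 -0.285  0.066]
 [ 0.435 -0.285  0.066]
 [ 0.434 -0.257  0.066]]
bar ends [[ 0.527 -0.266  0.022]
 [ 0.527 -0.293  0.022]
 [ 0.41  -0.268  0.022]
 [ 0.409 -0.293  0.022]]
cap [[0.474 0.242 0.122]]
tape,seal,? [[ 0.389  0.374  0.01 ]
 [ 0.632 -0.096  0.01 ]
 [ 0.66  -0.202  0.01 ]]
[[220.778 151.293]]
```

View pics/crop0.png

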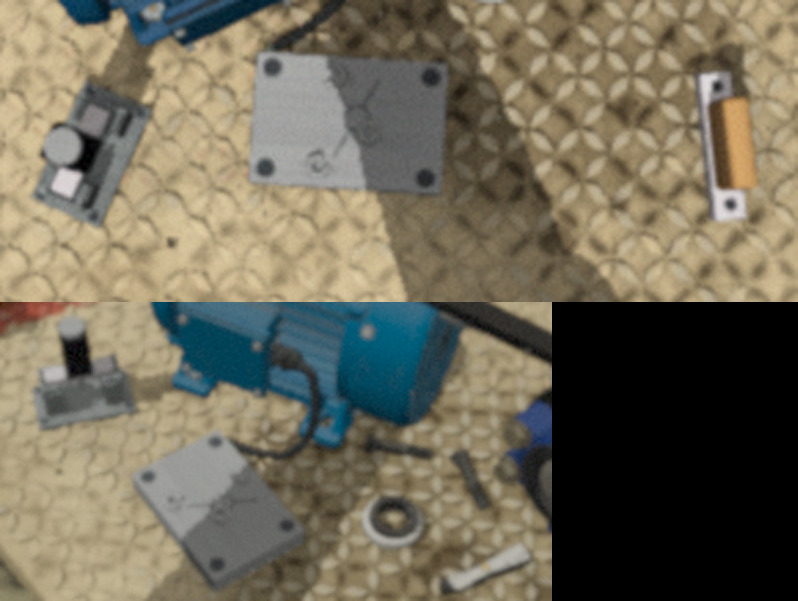

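```bash
cat >> h.py <<'E'
from scipy.spatial.transform import Rotation as Ro
def goal(p,yd):
    """row numbers to bring TCP to p, pointing down, tool y along heading yd (deg from world x)"""
    s=manip.sense(); R=s['tcp_rot']; y=np.array([np.cos(np.radians(yd)),np.sin(np.radians(yd)),0]); z=np.array([0,0,-1.])
    T=np.c_[np.cross(y,z),y,z]
    d=R.T@(np.array(p)-s['tcp_pos'])/.6; r=Ro.from_matrix(R.T@T).as_rotvec()/(np.pi/4)
    print('xyz',d.round(4),'axyz',r.round(4),'dist mm',np.linalg.norm(d)*600, 'heading now',np.degrees(np.arctan2(R[1,1],R[0,1])).round(2))
E
python3 - <<'E'
from h import *
goal([.43,.03,.30],90)
t=load('top0'); print(px2w(t,[(205,188),(165,150)],.1))
E
```

```text
xyz [-0.65   -0.7353 -0.1021] axyz [-2.000e-03 -2.000e-04 -4.707e-01] dist mm 592.0558088809331 heading now 68.82
[[0.57316053 0.22245971 0.1       ]
 [0.6579338  0.30831712 0.1       ]]
```

Call:
carry_out:
  rows:
    - {"claw":1,"x":-0.65,"y":-0.735,"z":-0.102,"az":-0.47}
    - {"claw":1,"x":-0.65,"y":-0.735,"z":-0.102,"az":-0.47}
    - {"claw":1,"x":-0.65,"y":-0.735,"z":-0.102,"az":-0.47}
    - {"claw":1,"x":-0.65,"y":-0.735,"z":-0.102,"az":-0.47}
    - {"claw":1,"x":-0.65,"y":-0.735,"z":-0.102,"az":-0.47}
    - {"claw":1,"x":-0.65,"y":-0.735,"z":-0.102,"az":-0.47}
    - {"claw":1,"x":-0.65,"y":-0.735,"z":-0.102,"az":-0.47}
    - {"claw":1,"x":-0.65,"y":-0.735,"z":-0.102,"az":-0.47}
    - {"claw":1,"x":-0.65,"y":-0.735,"z":-0.102,"az":-0.47}
    - {"claw":1,"x":-0.65,"y":-0.735,"z":-0.102,"az":-0.47}
    - {"claw":1,"x":-0.65,"y":-0.735,"z":-0.102,"az":-0.47}
    - {"claw":1,"x":-0.65,"y":-0.735,"z":-0.102,"az":-0.47}
    - {"claw":1,"x":-0.65,"y":-0.735,"z":-0.102,"az":-0.47}
    - {"claw":1,"x":-0.65,"y":-0.735,"z":-0.102,"az":-0.47}
    - {"claw":1,"x":-0.65,"y":-0.735,"z":-0.102,"az":-0.47}
    - {"claw":1,"x":-0.65,"y":-0.735,"z":-0.102,"az":-0.47}
    - {"claw":1,"x":-0.65,"y":-0.735,"z":-0.102,"az":-0.47}
    - {"claw":1,"x":-0.65,"y":-0.735,"z":-0.102,"az":-0.47}
    - {"claw":1,"x":-0.65,"y":-0.735,"z":-0.102,"az":-0.47}

```text
$.rows[0]: bad value
```

Run:
```python
from h import *
np.set_printoptions(precision=3,suppress=True)
c=snap('wrist','w1'); print(c['cam_to_world'],c['fx']);s=manip.sense();print(s['time'],s['tcp_pos'],s['force'])
print(w2px(c,[[.497,.028,.024]]))
goal([.469,-.276,.20],90)
```

```text
[[ 0.363  0.891  0.273  0.156]
 [ 0.932 -0.346 -0.108  0.61 ]
 [-0.002  0.294 -0.956  0.384]
 [ 0.     0.     0.     1.   ]] 338.7007521654324
0.15 [0.226 0.582 0.238] [-0.162  0.244 -0.354]
[[ 19.081 458.655]]
xyz [-0.895 -1.187  0.065] axyz [-0.002 -0.    -0.471] dist mm 892.9055814287959 heading now 68.82
```

View pics/w1.png

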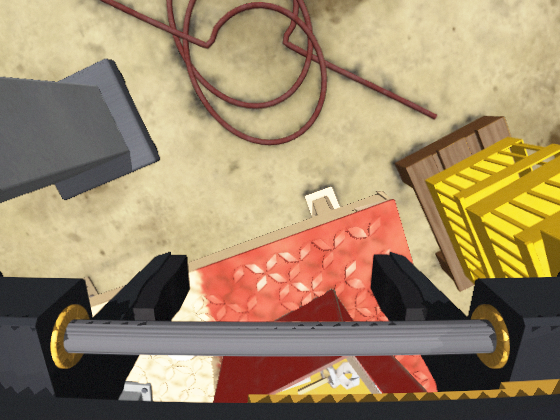

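Call:
carry_out:
  rows:
    - {"claw":1,"x":-0.68,"y":-0.71,"z":-0.102,"ax":0,"ay":0,"az":-0.47}

```text
time: 0.23
tcp_pos: [0.2356, 0.5511, 0.2421]
tcp_rot: [[-0.973, 0.232, -0.005], [0.232, 0.973, 0.007], [0.006, 0.005, -1.0]]
force: [0.3, 1.0, 1.4]
grip_width: 1.002
finger_force: 0.0
```

Run:
```python
from h import *
goal([.47,.03,.30],90)
```

```text
xyz [-0.5811 -0.7535 -0.1042] axyz [ 0.0079 -0.0069 -0.2983] dist mm 574.3337701915204 heading now 76.57
```

Call:
carry_out:
  rows:
    - {"claw":1,"x":-0.58,"y":-0.75,"z":-0.104,"ax":0,"ay":0,"az":-0.3}
    - {"claw":1,"x":-0.58,"y":-0.75,"z":-0.104,"ax":0,"ay":0,"az":-0.3}
    - {"claw":1,"x":-0.58,"y":-0.75,"z":-0.104,"ax":0,"ay":0,"az":-0.3}
    - {"claw":1,"x":-0.58,"y":-0.75,"z":-0.104,"ax":0,"ay":0,"az":-0.3}
    - {"claw":1,"x":-0.58,"y":-0.75,"z":-0.104,"ax":0,"ay":0,"az":-0.3}
    - {"claw":1,"x":-0.58,"y":-0.75,"z":-0.104,"ax":0,"ay":0,"az":-0.3}
    - {"claw":1,"x":-0.58,"y":-0.75,"z":-0.104,"ax":0,"ay":0,"az":-0.3}
    - {"claw":1,"x":-0.58,"y":-0.75,"z":-0.104,"ax":0,"ay":0,"az":-0.3}
    - {"claw":1,"x":-0.58,"y":-0.75,"z":-0.104,"ax":0,"ay":0,"az":-0.3}
    - {"claw":1,"x":-0.58,"y":-0.75,"z":-0.104,"ax":0,"ay":0,"az":-0.3}
    - {"claw":1,"x":-0.58,"y":-0.75,"z":-0.104,"ax":0,"ay":0,"az":-0.3}
    - {"claw":1,"x":-0.58,"y":-0.75,"z":-0.104,"ax":0,"ay":0,"az":-0.3}
    - {"claw":1,"x":-0.58,"y":-0.75,"z":-0.104,"ax":0,"ay":0,"az":-0.3}
    - {"claw":1,"x":-0.58,"y":-0.75,"z":-0.104,"ax":0,"ay":0,"az":-0.3}
    - {"claw":1,"x":-0.58,"y":-0.75,"z":-0.104,"ax":0,"ay":0,"az":-0.3}
    - {"claw":1,"x":-0.58,"y":-0.75,"z":-0.104,"ax":0,"ay":0,"az":-0.3}
    - {"claw":1,"x":-0.58,"y":-0.75,"z":-0.104,"ax":0,"ay":0,"az":-0.3}
    - {"claw":1,"x":-0.58,"y":-0.75,"z":-0.104,"ax":0,"ay":0,"az":-0.3}

```text
time: 1.73
tcp_pos: [0.4697, 0.0252, 0.3053]
tcp_rot: [[-1.0, 0.006, -0.001], [0.006, 1.0, 0.001], [0.001, 0.001, -1.0]]
force: [0.3, -0.4, 0.2]
grip_width: 1.003
finger_force: 0.0
```

Run:
```python
from h import *
np.set_printoptions(precision=3,suppress=True)
c=snap('wrist','w2');s=manip.sense();print(s['time'],s['tcp_pos'],s['force'])
print(w2px(c,[[.497,.028,.024],[.474,.242,.122],[.469,-.276,.066]]))
goal([.469,-.276,.20],90)
```

```text
1.7833 [0.47  0.025 0.305] [-0.239 -0.554 -0.895]
[[281.658 188.339]
 [491.24  187.686]
 [ 27.73  176.45 ]]
xyz [-0.002 -0.502  0.175] axyz [ 0.001 -0.001 -0.007] dist mm 319.1670387122996 heading now 89.66
```

View pics/w2.png

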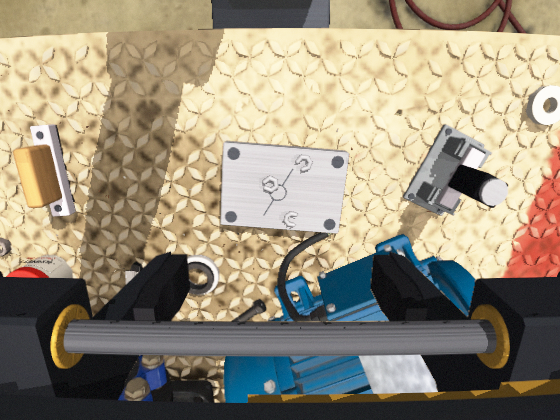

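Run:
```python
from h import *
np.set_printoptions(precision=4,suppress=True)
c=load('w2'); im=c['pixels']; g=cv2.cvtColor(im,cv2.COLOR_BGR2GRAY)
# bolt discs: dark blobs on plate, block holes
def disc(x,y,r=9):
    p=255-g[y-r:y+r+1,x-r:x+r+1].astype(float); w=np.clip(p-p.min()-0.6*np.ptp(p),0,None); yy,xx=np.mgrid[-r:r+1,-r:r+1]; return x+(w*xx).sum()/w.sum(),y+(w*yy).sum()/w.sum()
P=px2w(c,[disc(233,154),disc(337,162),disc(329,226),disc(231,216)],.024); print('discs',P,'ctr',P.mean(0))
B=px2w(c,[disc(40,135,5),disc(58,208,5)],.022); d=B[0]-B[1]; print('block',B,B.mean(0),np.degrees(np.arctan2(d[1],d[0])))
d=P[0]-P[1]+P[3]-P[2]; print('plate x heading',np.degrees(np.arctan2(d[1],d[0])))
M=px2w(c,[(278,192),(293,170),(265,215)],.024);d=M[1]-M[2];print('mark',M,np.degrees(np.arctan2(d[1],d[0])))
print('chips',px2w(c,[(303,163),(269,184),(290,220)],.027))
print('cap',px2w(c,[(493,191)],.122))
S=px2w(c,[(442,123),(489,147),(451,215),(404,195)],.008);print('stand',S,S.mean(0))
```

```text
discs [[ 0.4511 -0.0327  0.024 ]
 [ 0.4628  0.0989  0.024 ]
 [ 0.5533  0.0879  0.024 ]
 [ 0.5357 -0.0408  0.024 ]] ctr [0.5007 0.0283 0.024 ]
block [[ 0.4234 -0.2821  0.022 ]
 [ 0.5213 -0.2771  0.022 ]] [ 0.4723 -0.2796  0.022 ] -177.0265901357847
plate x heading -96.43296998273922
mark [[0.5018 0.0232 0.024 ]
 [0.4731 0.0426 0.024 ]
 [0.5331 0.0057 0.024 ]] 148.39914869070915
chips [[0.4637 0.0551 0.027 ]
 [0.4904 0.0118 0.027 ]
 [0.5394 0.0388 0.027 ]]
cap [[0.4775 0.2445 0.122 ]]
stand [[0.4153 0.2359 0.008 ]
 [0.4459 0.3041 0.008 ]
 [0.5405 0.2648 0.008 ]
 [0.5112 0.1948 0.008 ]] [0.4782 0.2499 0.008 ]
```

Run:
```python
from h import *
goal([.472,-.278,.14],93)
goal([.472,-.278,.030],93)
```

```text
xyz [-0.0069 -0.5056  0.2752] axyz [ 0.0009 -0.0007 -0.0742] dist mm 345.4267797952209 heading now 89.66
xyz [-0.007  -0.5058  0.4585] axyz [ 0.0009 -0.0007 -0.0742] dist mm 409.6215630438142 heading now 89.66
```

Call:
carry_out:
  rows:
    - {"claw":1,"x":-0.007,"y":-0.506,"z":0.275,"ax":0,"ay":0,"az":-0.074}
    - {"claw":1,"x":-0.007,"y":-0.506,"z":0.275,"ax":0,"ay":0,"az":-0.074}
    - {"claw":1,"x":-0.007,"y":-0.506,"z":0.275,"ax":0,"ay":0,"az":-0.074}
    - {"claw":1,"x":-0.007,"y":-0.506,"z":0.275,"ax":0,"ay":0,"az":-0.074}
    - {"claw":1,"x":-0.007,"y":-0.506,"z":0.275,"ax":0,"ay":0,"az":-0.074}
    - {"claw":1,"x":-0.007,"y":-0.506,"z":0.275,"ax":0,"ay":0,"az":-0.074}
    - {"claw":1,"x":-0.007,"y":-0.506,"z":0.275,"ax":0,"ay":0,"az":-0.074}
    - {"claw":1,"x":-0.007,"y":-0.506,"z":0.275,"ax":0,"ay":0,"az":-0.074}
    - {"claw":1,"x":-0.007,"y":-0.506,"z":0.275,"ax":0,"ay":0,"az":-0.074}
    - {"claw":1,"x":-0.007,"y":-0.506,"z":0.275,"ax":0,"ay":0,"az":-0.074}
    - {"claw":1,"x":-0.007,"y":-0.506,"z":0.275,"ax":0,"ay":0,"az":-0.074}
    - {"claw":1,"x":-0.007,"y":-0.506,"z":0.33,"ax":0,"ay":0,"az":-0.074}
    - {"claw":1,"x":-0.007,"y":-0.506,"z":0.38,"ax":0,"ay":0,"az":-0.074}
    - {"claw":1,"x":-0.007,"y":-0.506,"z":0.42,"ax":0,"ay":0,"az":-0.074}
    - {"claw":1,"x":-0.007,"y":-0.506,"z":0.44,"ax":0,"ay":0,"az":-0.074}
    - {"claw":1,"x":-0.007,"y":-0.506,"z":0.45,"ax":0,"ay":0,"az":-0.074}
    - {"claw":1,"x":-0.007,"y":-0.506,"z":0.457,"ax":0,"ay":0,"az":-0.074}
    - {"claw":1,"x":-0.007,"y":-0.506,"z":0.457,"ax":0,"ay":0,"az":-0.074}
    - {"claw":1,"x":-0.007,"y":-0.506,"z":0.457,"ax":0,"ay":0,"az":-0.074}

```text
time: 3.37
tcp_pos: [0.4728, -0.2793, 0.0323]
tcp_rot: [[-0.999, -0.05, 0.002], [-0.05, 0.999, -0.0], [-0.002, -0.0, -1.0]]
force: [0.1, -0.4, 0.2]
grip_width: 1.002
finger_force: 0.0
```

Close on the grip.

Call:
carry_out:
  rows:
    - {"claw":-1,"x":0,"y":0,"z":0,"ax":0,"ay":0,"az":0}
    - {"claw":-1,"x":0,"y":0,"z":0,"ax":0,"ay":0,"az":0}
    - {"claw":-1,"x":0,"y":0,"z":0,"ax":0,"ay":0,"az":0}
    - {"claw":-1,"x":0,"y":0,"z":0,"ax":0,"ay":0,"az":0}
    - {"claw":-1,"x":0,"y":0,"z":0,"ax":0,"ay":0,"az":0}
    - {"claw":-1,"x":0,"y":0,"z":0,"ax":0,"ay":0,"az":0}
    - {"claw":-1,"x":0,"y":0,"z":0,"ax":0,"ay":0,"az":0}
    - {"claw":-1,"x":0,"y":0,"z":0,"ax":0,"ay":0,"az":0}
    - {"claw":-1,"x":0,"y":0,"z":0,"ax":0,"ay":0,"az":0}
    - {"claw":-1,"x":0,"y":0,"z":0,"ax":0,"ay":0,"az":0}

```text
time: 4.2
tcp_pos: [0.4718, -0.2799, 0.0311]
tcp_rot: [[-0.999, -0.049, -0.0], [-0.049, 0.999, 0.0], [0.0, 0.0, -1.0]]
force: [0.1, 1.6, 1.3]
grip_width: 0.27
finger_force: 0.6
```

Run:
```python
from h import *
s=manip.sense();print(s['time'],s['tcp_pos'],s['force'],s['grip_width'])
d=np.array([np.cos(np.radians(-96.3)),np.sin(np.radians(-96.3)),0]); C=np.array([.5,.028,0])
print('left start',C-d*.066,'right end',C+d*.11)
p=s['tcp_pos'];goal([p[0],p[1],.13],83.7)
q=C-d*.066; q[2]=.13; goal(q,83.7)
```

```text
4.2 [ 0.47177831 -0.27994568  0.031127  ] [0.1391612  1.63663835 1.26957944] 0.2695939912026021
left start [0.50724246 0.09360142 0.        ] right end [ 0.48792923 -0.08133571  0.        ]
xyz [ 0.      0.     -0.1648] axyz [ 2.000e-04 -1.000e-04  2.024e-01] dist mm 98.87300269977231 heading now 92.81
xyz [-0.0895  0.619  -0.1647] axyz [ 2.000e-04 -1.000e-04  2.024e-01] dist mm 388.0348106261703 heading now 92.81
```

Run:
```python
from h import *
u=np.array([np.cos(np.radians(-6.3)),np.sin(np.radians(-6.3)),0]); v=np.array([-u[1],u[0],0])
C=np.array([.5072,.0936,0])
pts=[C+u*a+v*b+[0,0,z] for z,A,Bq in [(.024,.061,.013),(.046,.061,.013),(.119,.0375,.0935),(.2,.0375,.0935)] for a,b in[(A,Bq),(A,-Bq),(-A,-Bq),(-A,Bq)]]
out=[]
for n in ['w2','scene0']:
    c=load(n); im=c['pixels'].copy(); q=w2px(c,pts).astype(int).reshape(4,4,2)
    for k,col in zip(range(4),[(0,255,0),(0,255,255),(0,0,255),(255,0,255)]): cv2.polylines(im,[q[k].reshape(-1,1,2)],True,col,1)
    x0,y0=(200,90) if n=='w2' else (160,100)
    out.append(cv2.resize(im[y0:y0+220,x0:x0+290],None,fx=1.37,fy=1.37,interpolation=cv2.INTER_CUBIC))
o=np.hstack(out);cv2.imwrite('pics/chk.png',o);print(o.shape)
```

```text
(301, 794, 3)
```

View pics/chk.png

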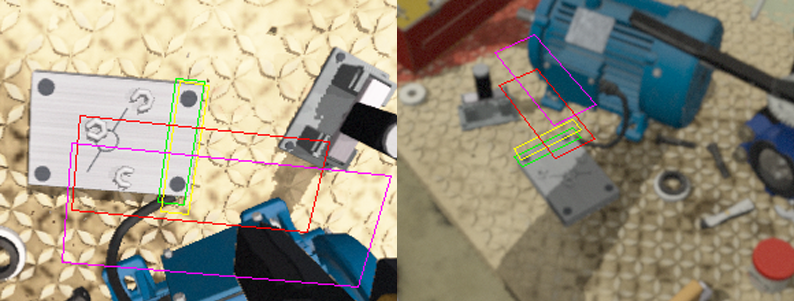

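Call:
carry_out:
  rows:
    - {"claw":-1,"x":0,"y":0,"z":0,"ax":0,"ay":0,"az":0}
    - {"claw":-1,"x":0,"y":0,"z":0,"ax":0,"ay":0,"az":0}
    - {"claw":-1,"x":0,"y":0,"z":-0.04,"ax":0,"ay":0,"az":0}
    - {"claw":-1,"x":0,"y":0,"z":-0.1,"ax":0,"ay":0,"az":0.1}
    - {"claw":-1,"x":0,"y":0,"z":-0.16,"ax":0,"ay":0,"az":0.2}
    - {"claw":-1,"x":0,"y":0,"z":-0.165,"ax":0,"ay":0,"az":0.202}
    - {"claw":-1,"x":0,"y":0,"z":-0.165,"ax":0,"ay":0,"az":0.202}

```text
time: 4.78
tcp_pos: [0.4729, -0.2807, 0.1321]
tcp_rot: [[-0.994, 0.109, 0.004], [0.109, 0.994, -0.002], [-0.004, -0.002, -1.0]]
force: [-0.5, -0.1, -2.5]
grip_width: 0.247
finger_force: 29.8
```

Run:
```python
from h import *
np.set_printoptions(precision=3,suppress=True)
t=load('top0');s=load('scene0')
for a,b in [((209,108),(303,91)),((217,133),(285,117)),((259,160),(318,138)),((195,187),(275,178)),((230,193),(315,200))]:
    best=min(((np.linalg.norm(w2px(s,px2w(t,[a],z))-b),z) for z in np.arange(0,.4,.005))); print(best,px2w(t,[a],best[1]))
d=np.array([np.cos(np.radians(-96.3)),np.sin(np.radians(-96.3)),0]); C=np.array([.5,.028,0])
q=C-d*.056; q[2]=.13; print(q);goal(q,83.7); q[2]=.06;goal(q,83.7)
```

```text
(np.float64(5.537147069394364), np.float64(0.22)) [[0.706 0.192 0.22 ]]
(np.float64(14.734732414723108), np.float64(0.17)) [[0.672 0.185 0.17 ]]
(np.float64(15.729648647178925), np.float64(0.17500000000000002)) [[0.614 0.102 0.175]]
(np.float64(25.868928658486162), np.float64(0.0)) [[0.593 0.265 0.   ]]
(np.float64(48.134553891393296), np.float64(0.0)) [[0.576 0.182 0.   ]]
[0.506 0.084 0.13 ]
xyz [0.011 0.61  0.002] axyz [-0.002  0.005  0.001] dist mm 365.91506490194257 heading now 83.73
xyz [0.012 0.61  0.119] axyz [-0.002  0.005  0.001] dist mm 372.9407705590109 heading now 83.73
```

Call:
carry_out:
  rows:
    - {"claw":-1,"x":0.002,"y":0.07,"z":0.002,"ax":0,"ay":0,"az":0}
    - {"claw":-1,"x":0.004,"y":0.14,"z":0.002,"ax":0,"ay":0,"az":0}
    - {"claw":-1,"x":0.005,"y":0.2,"z":0.002,"ax":0,"ay":0,"az":0}
    - {"claw":-1,"x":0.006,"y":0.26,"z":0.002,"ax":0,"ay":0,"az":0}
    - {"claw":-1,"x":0.007,"y":0.32,"z":0.002,"ax":0,"ay":0,"az":0}
    - {"claw":-1,"x":0.008,"y":0.38,"z":0.002,"ax":0,"ay":0,"az":0}
    - {"claw":-1,"x":0.009,"y":0.44,"z":0.002,"ax":0,"ay":0,"az":0}
    - {"claw":-1,"x":0.01,"y":0.5,"z":0.002,"ax":0,"ay":0,"az":0}
    - {"claw":-1,"x":0.012,"y":0.56,"z":0.002,"ax":0,"ay":0,"az":0}
    - {"claw":-1,"x":0.012,"y":0.6,"z":0.002,"ax":0,"ay":0,"az":0}
    - {"claw":-1,"x":0.012,"y":0.61,"z":0.002,"ax":0,"ay":0,"az":0}
    - {"claw":-1,"x":0.012,"y":0.61,"z":0.02,"ax":0,"ay":0,"az":0}
    - {"claw":-1,"x":0.012,"y":0.61,"z":0.05,"ax":0,"ay":0,"az":0}
    - {"claw":-1,"x":0.012,"y":0.61,"z":0.08,"ax":0,"ay":0,"az":0}
    - {"claw":-1,"x":0.012,"y":0.61,"z":0.1,"ax":0,"ay":0,"az":0}
    - {"claw":-1,"x":0.012,"y":0.61,"z":0.105,"ax":0,"ay":0,"az":0}
    - {"claw":-1,"x":0.012,"y":0.61,"z":0.105,"ax":0,"ay":0,"az":0}

```text
time: 6.2
tcp_pos: [0.5032, 0.0835, 0.0655]
tcp_rot: [[-0.994, 0.11, -0.004], [0.11, 0.994, -0.002], [0.004, -0.002, -1.0]]
force: [-0.1, 0.5, -1.6]
grip_width: 0.252
finger_force: 29.8
```

Run:
```python
from h import *
c=snap('wrist','w3');t=snap('top','top3')
s=manip.sense();print(s['time'],s['tcp_pos'],s['force'],s['grip_width']);goal([.506,.084,.058],83.7)
o=np.hstack([cv2.resize(c['pixels'],(400,300)),cv2.resize(t['pixels'][160:280,170:330],(400,300))]);cv2.imwrite('pics/v3.png',o)
```

```text
6.3 [0.50449857 0.08404503 0.06704398] [ 0.42358727 -0.12078451 -2.29177698] 0.24669405804673147
xyz [-0.0025  0.0002  0.0151] axyz [-0.0006 -0.0008  0.    ] dist mm 9.167869615295817 heading now 83.7
```

View pics/v3.png

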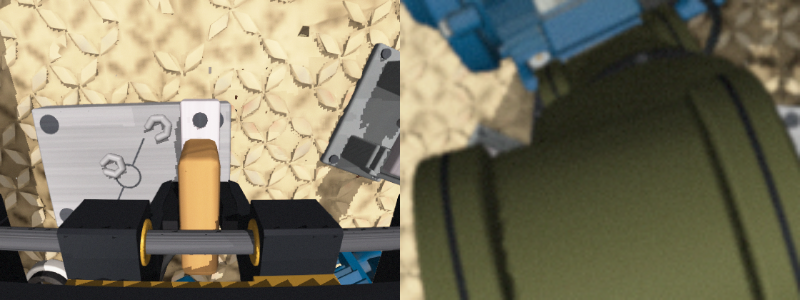

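Call:
carry_out:
  rows:
    - {"claw":-1,"x":0,"y":0,"z":0.008,"ax":0,"ay":0,"az":0}
    - {"claw":-1,"x":0,"y":0,"z":0.014,"ax":0,"ay":0,"az":0}
    - {"claw":-1,"x":0,"y":0,"z":0.018,"ax":0,"ay":0,"az":0}
    - {"claw":-1,"x":0,"y":0,"z":0.02,"ax":0,"ay":0,"az":0}
    - {"claw":-1,"x":0,"y":0,"z":0.02,"ax":0,"ay":0,"az":0}

```text
time: 6.72
tcp_pos: [0.5047, 0.0846, 0.0552]
tcp_rot: [[-0.994, 0.109, 0.0], [0.109, 0.994, 0.0], [-0.0, 0.0, -1.0]]
force: [-0.5, 0.0, -2.6]
grip_width: 0.246
finger_force: 29.8
```

Call:
carry_out:
  rows:
    - {"claw":-1,"x":0,"y":0,"z":0.001,"ax":0,"ay":0,"az":0}
    - {"claw":-1,"x":0,"y":0,"z":0.0025,"ax":0,"ay":0,"az":0}
    - {"claw":-1,"x":0,"y":0,"z":0.0025,"ax":0,"ay":0,"az":0}

```text
time: 6.97
tcp_pos: [0.5049, 0.0849, 0.0548]
tcp_rot: [[-0.994, 0.109, 0.001], [0.109, 0.994, 0.0], [-0.001, 0.001, -1.0]]
force: [-1.9, 0.7, 8.4]
grip_width: 0.245
finger_force: 30.0
```

Call:
carry_out:
  rows:
    - {"claw":-1,"x":0,"y":-0.01,"z":0,"ax":0,"ay":0,"az":0}
    - {"claw":-1,"x":0,"y":-0.025,"z":0,"ax":0,"ay":0,"az":0}
    - {"claw":-1,"x":0,"y":-0.04,"z":0,"ax":0,"ay":0,"az":0}
    - {"claw":-1,"x":0,"y":-0.055,"z":0,"ax":0,"ay":0,"az":0}
    - {"claw":-1,"x":0,"y":-0.07,"z":0,"ax":0,"ay":0,"az":0}
    - {"claw":-1,"x":0,"y":-0.085,"z":0,"ax":0,"ay":0,"az":0}
    - {"claw":-1,"x":0,"y":-0.1,"z":0,"ax":0,"ay":0,"az":0}
    - {"claw":-1,"x":0,"y":-0.115,"z":0,"ax":0,"ay":0,"az":0}
    - {"claw":-1,"x":0,"y":-0.13,"z":0,"ax":0,"ay":0,"az":0}
    - {"claw":-1,"x":0,"y":-0.145,"z":0,"ax":0,"ay":0,"az":0}
    - {"claw":-1,"x":0,"y":-0.16,"z":0,"ax":0,"ay":0,"az":0}

```text
time: 7.88
tcp_pos: [0.4967, -0.0082, 0.0549]
tcp_rot: [[-0.994, 0.107, 0.006], [0.107, 0.994, 0.004], [-0.005, 0.005, -1.0]]
force: [0.2, 6.0, 7.7]
grip_width: 0.25
finger_force: 30.0
```

Call:
carry_out:
  rows:
    - {"claw":-1,"x":0,"y":-0.015,"z":0,"ax":0,"ay":0,"az":0}
    - {"claw":-1,"x":0,"y":-0.03,"z":0,"ax":0,"ay":0,"az":0}
    - {"claw":-1,"x":0,"y":-0.045,"z":0,"ax":0,"ay":0,"az":0}
    - {"claw":-1,"x":0,"y":-0.06,"z":0,"ax":0,"ay":0,"az":0}
    - {"claw":-1,"x":0,"y":-0.075,"z":0,"ax":0,"ay":0,"az":0}
    - {"claw":-1,"x":0,"y":-0.085,"z":0,"ax":0,"ay":0,"az":0}
    - {"claw":-1,"x":0,"y":-0.09,"z":0,"ax":0,"ay":0,"az":0}
    - {"claw":-1,"x":0,"y":-0.09,"z":0,"ax":0,"ay":0,"az":0}
    - {"claw":-1,"x":0,"y":-0.09,"z":0,"ax":0,"ay":0,"az":0}

```text
time: 8.63
tcp_pos: [0.488, -0.0647, 0.0536]
tcp_rot: [[-0.994, 0.11, -0.0], [0.11, 0.994, -0.0], [0.0, -0.0, -1.0]]
force: [-0.7, 0.3, -1.5]
grip_width: 0.249
finger_force: 30.0
```

Run:
```python
from h import *
s=manip.sense();p=s['tcp_pos'];print(s['time'],p,s['force'],s['grip_width'])
goal([p[0],p[1],.16],92.8);goal([.45,-.29,.16],92.8);goal([.45,-.29,.033],92.8)
c=snap('wrist','w4')
```

```text
8.6333 [ 0.48804698 -0.06471657  0.05358548] [-0.67439072  0.28476054 -1.47582484] 0.24933689467055406
xyz [ 1.000e-04 -0.000e+00 -1.774e-01] axyz [-2.000e-04 -6.000e-04 -2.024e-01] dist mm 106.41451629622445 heading now 83.69
xyz [ 0.0218 -0.3802 -0.1773] axyz [-2.000e-04 -6.000e-04 -2.024e-01] dist mm 252.04016724118594 heading now 83.69
xyz [ 0.0217 -0.3802  0.0344] axyz [-2.000e-04 -6.000e-04 -2.024e-01] dist mm 229.3991254641656 heading now 83.69
```

Call:
carry_out:
  rows:
    - {"claw":-1,"x":0,"y":-0.01,"z":-0.02,"ax":0,"ay":0,"az":0}
    - {"claw":-1,"x":0,"y":-0.02,"z":-0.06,"ax":0,"ay":0,"az":0}
    - {"claw":-1,"x":0,"y":-0.03,"z":-0.12,"ax":0,"ay":0,"az":0}
    - {"claw":-1,"x":0,"y":-0.03,"z":-0.177,"ax":0,"ay":0,"az":0}
    - {"claw":-1,"x":0,"y":-0.09,"z":-0.177,"ax":0,"ay":0,"az":-0.05}
    - {"claw":-1,"x":0,"y":-0.15,"z":-0.177,"ax":0,"ay":0,"az":-0.1}
    - {"claw":-1,"x":0.01,"y":-0.21,"z":-0.177,"ax":0,"ay":0,"az":-0.15}
    - {"claw":-1,"x":0.02,"y":-0.27,"z":-0.177,"ax":0,"ay":0,"az":-0.2}
    - {"claw":-1,"x":0.02,"y":-0.33,"z":-0.17,"ax":0,"ay":0,"az":-0.2}
    - {"claw":-1,"x":0.02,"y":-0.37,"z":-0.13,"ax":0,"ay":0,"az":-0.2}
    - {"claw":-1,"x":0.02,"y":-0.37,"z":-0.08,"ax":0,"ay":0,"az":-0.2}
    - {"claw":-1,"x":0.02,"y":-0.37,"z":-0.03,"ax":0,"ay":0,"az":-0.2}
    - {"claw":-1,"x":0.02,"y":-0.37,"z":0.005,"ax":0,"ay":0,"az":-0.2}
    - {"claw":-1,"x":0.02,"y":-0.37,"z":0.025,"ax":0,"ay":0,"az":-0.2}
    - {"claw":-1,"x":0.02,"y":-0.37,"z":0.032,"ax":0,"ay":0,"az":-0.2}
    - {"claw":-1,"x":0.02,"y":-0.37,"z":0.035,"ax":0,"ay":0,"az":-0.2}
    - {"claw":-1,"x":0.02,"y":-0.37,"z":0.037,"ax":0,"ay":0,"az":-0.2}
    - {"claw":-1,"x":0.02,"y":-0.37,"z":0.037,"ax":0,"ay":0,"az":-0.2}

```text
time: 10.18
tcp_pos: [0.4526, -0.284, 0.0321]
tcp_rot: [[-0.999, -0.048, 0.001], [-0.048, 0.999, -0.0], [-0.001, -0.0, -1.0]]
force: [-0.8, -0.2, -2.2]
grip_width: 0.251
finger_force: 30.0
```

Call:
carry_out:
  rows:
    - {"claw":-1,"x":0,"y":0,"z":0.002,"ax":0,"ay":0,"az":0}
    - {"claw":-1,"x":0,"y":0,"z":0.002,"ax":0,"ay":0,"az":0}
    - {"claw":1,"x":0,"y":0,"z":0.002,"ax":0,"ay":0,"az":0}
    - {"claw":1,"x":0,"y":0,"z":0.002,"ax":0,"ay":0,"az":0}
    - {"claw":1,"x":0,"y":0,"z":0.002,"ax":0,"ay":0,"az":0}
    - {"claw":1,"x":0,"y":0,"z":0.002,"ax":0,"ay":0,"az":0}
    - {"claw":1,"x":0,"y":0,"z":0.002,"ax":0,"ay":0,"az":0}
    - {"claw":1,"x":0,"y":0,"z":0.002,"ax":0,"ay":0,"az":0}
    - {"claw":1,"x":0,"y":0,"z":-0.03,"ax":0,"ay":0,"az":0}
    - {"claw":1,"x":0,"y":0,"z":-0.09,"ax":0,"ay":0,"az":0}
    - {"claw":1,"x":0,"y":0,"z":-0.15,"ax":0,"ay":0,"az":0}
    - {"claw":1,"x":0,"y":0,"z":-0.21,"ax":0,"ay":0,"az":0}
    - {"claw":1,"x":0,"y":0,"z":-0.27,"ax":0,"ay":0,"az":0}
    - {"claw":1,"x":0,"y":0,"z":-0.3,"ax":0,"ay":0,"az":0}
    - {"claw":1,"x":0,"y":0,"z":-0.3,"ax":0,"ay":0,"az":0}

```text
time: 11.43
tcp_pos: [0.4544, -0.285, 0.2157]
tcp_rot: [[-0.999, -0.047, 0.007], [-0.047, 0.999, -0.004], [-0.007, -0.004, -1.0]]
force: [-0.8, -0.2, -0.3]
grip_width: 1.0
finger_force: 0.0
```

Run:
```python
from h import *
goal([.51,.03,.21],90)
```

```text
xyz [-0.1172  0.5201  0.0082] axyz [-0.0051  0.0094  0.0597] dist mm 319.9021290571431 heading now 92.69
```

Call:
carry_out:
  rows:
    - {"claw":1,"x":-0.117,"y":0.52,"z":0.0,"ax":0,"ay":0,"az":0.06}
    - {"claw":1,"x":-0.117,"y":0.52,"z":0.0,"ax":0,"ay":0,"az":0.06}
    - {"claw":1,"x":-0.117,"y":0.52,"z":0.0,"ax":0,"ay":0,"az":0.06}
    - {"claw":1,"x":-0.117,"y":0.52,"z":0.0,"ax":0,"ay":0,"az":0.06}
    - {"claw":1,"x":-0.117,"y":0.52,"z":0.0,"ax":0,"ay":0,"az":0.06}
    - {"claw":1,"x":-0.117,"y":0.52,"z":0.0,"ax":0,"ay":0,"az":0.06}
    - {"claw":1,"x":-0.117,"y":0.52,"z":0.0,"ax":0,"ay":0,"az":0.06}
    - {"claw":1,"x":-0.117,"y":0.52,"z":0.0,"ax":0,"ay":0,"az":0.06}
    - {"claw":1,"x":-0.117,"y":0.52,"z":0.0,"ax":0,"ay":0,"az":0.06}
    - {"claw":1,"x":-0.117,"y":0.52,"z":0.0,"ax":0,"ay":0,"az":0.06}
    - {"claw":1,"x":-0.117,"y":0.52,"z":0.0,"ax":0,"ay":0,"az":0.06}
    - {"claw":1,"x":-0.117,"y":0.52,"z":0.0,"ax":0,"ay":0,"az":0.06}

```text
time: 12.43
tcp_pos: [0.5067, 0.029, 0.2108]
tcp_rot: [[-1.0, 0.002, -0.002], [0.003, 1.0, -0.001], [0.002, -0.001, -1.0]]
force: [0.0, -0.2, 0.4]
grip_width: 1.0
finger_force: 0.0
```

Run:
```python
from h import *
s=manip.sense();print(s['time'],s['tcp_pos'])
c=snap('wrist','w5')
cv2.imwrite('pics/w5v.png',cv2.resize(c['pixels'][:300],(800,429),interpolation=cv2.INTER_CUBIC))
```

```text
12.4333 [0.5067083  0.02897332 0.21084818]
```

View pics/w5v.png

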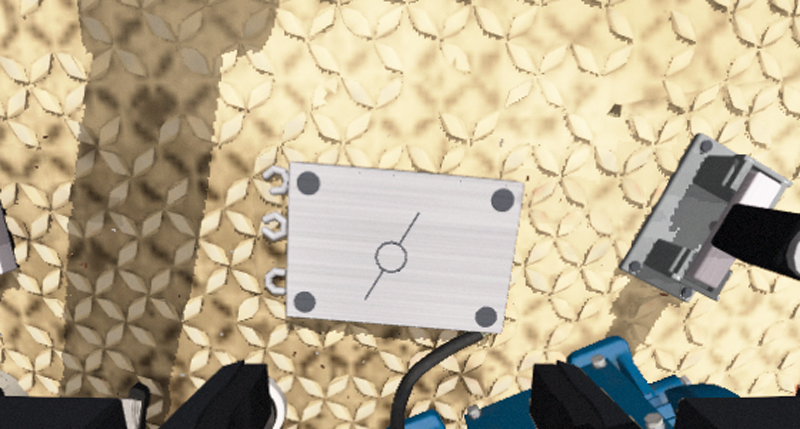

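```bash
cat > mark.py <<'E'
from h import *
np.set_printoptions(precision=4,suppress=True)
def fit(fn,guess):
    c=load(fn); g=cv2.cvtColor(c['pixels'],cv2.COLOR_BGR2GRAY).astype(float)
    # rectified 0.1 mm patch of the plate top around guess
    n=500; a=(np.arange(n)-n/2)*2e-4; X,Y=np.meshgrid(a,a,indexing='ij')
    P=np.c_[X.ravel()+guess[0],Y.ravel()+guess[1],np.full(n*n,.024)]
    uv=w2px(c,P).astype(np.float32).reshape(n,n,2)
    q=cv2.remap(g.astype(np.float32),uv,None,cv2.INTER_LINEAR)
    dk=np.clip(cv2.GaussianBlur(q,(0,0),25)-q-12,0,60)
    r=np.arange(0,1.8,.2)
    from scipy.optimize import minimize
    from scipy.ndimage import map_coordinates as mc
    db=cv2.GaussianBlur(dk,(0,0),4)
    def cost(v,s=1):
        x,y,th=v[0]/1e3,v[1]/1e3,v[2]; t=np.linspace(0,2*np.pi,90); l=np.r_[np.linspace(-.035,-.012,40),np.linspace(.012,.035,40)]
        xs=np.r_[x+.0105*np.cos(t),x+l*np.cos(th)];ys=np.r_[y+.0105*np.sin(t),y+l*np.sin(th)]
        return -mc(db,[xs/2e-4+n/2,ys/2e-4+n/2],order=1).mean()
    best=min((minimize(cost,[x,y,np.radians(th)],method='Nelder-Mead') for x in(-4,0,4) for y in(-4,0,4) for th in(-38,-31,-25)),key=lambda m:m.fun)
    v=best.x; return guess[0]+v[0]/1e3,guess[1]+v[1]/1e3,np.degrees(v[2]),best.fun
E
python3 - <<'E'
from mark import *
print(fit('w5',(.5018,.0232)), fit('w2',(.5018,.0232)))
c=load('w5');k=np.array([800/560,429/300])
print('guess check',px2w(c,[np.array([391,257])/k,np.array([419,213])/k,np.array([366,299])/k],.024))
S=px2w(c,np.array([(702,133),(718,301),(620,268)])/k,.008);print(S)
d=S[2]-S[0];print(np.degrees(np.arctan2(d[1],d[0])),np.linalg.norm(d));print((S[0]+S[1])/2)
goal([.48,.25,.25],66)
E
```

```text
(np.float64(0.5021035563785848), np.float64(0.02261990466489533), np.float64(-31.940543620876902), np.float64(-35.348140716552734)) (np.float64(0.5020095100466692), np.float64(0.022560369432729762), np.float64(-31.94878704624614), np.float64(-26.03617286682129))
guess check [[0.5023 0.023  0.024 ]
 [0.4717 0.0424 0.024 ]
 [0.533  0.0047 0.024 ]]
[[0.4169 0.2418 0.008 ]
 [0.5405 0.2757 0.008 ]
 [0.5143 0.194  0.008 ]]
-26.1531710890605 0.10850316122296606
[0.4787 0.2588 0.008 ]
xyz [ 0.046   0.3681 -0.0653] axyz [-0.0018 -0.0011  0.5298] dist mm 226.00147065695643 heading now 89.84
```

Call:
carry_out:
  rows:
    - {"claw":1,"x":0.046,"y":0.368,"z":-0.065,"ax":0,"ay":0,"az":0.53}
    - {"claw":1,"x":0.046,"y":0.368,"z":-0.065,"ax":0,"ay":0,"az":0.53}
    - {"claw":1,"x":0.046,"y":0.368,"z":-0.065,"ax":0,"ay":0,"az":0.53}
    - {"claw":1,"x":0.046,"y":0.368,"z":-0.065,"ax":0,"ay":0,"az":0.53}
    - {"claw":1,"x":0.046,"y":0.368,"z":-0.065,"ax":0,"ay":0,"az":0.53}
    - {"claw":1,"x":0.046,"y":0.368,"z":-0.065,"ax":0,"ay":0,"az":0.53}
    - {"claw":1,"x":0.046,"y":0.368,"z":-0.065,"ax":0,"ay":0,"az":0.53}
    - {"claw":1,"x":0.046,"y":0.368,"z":-0.065,"ax":0,"ay":0,"az":0.53}
    - {"claw":1,"x":0.046,"y":0.368,"z":-0.065,"ax":0,"ay":0,"az":0.53}
    - {"claw":1,"x":0.046,"y":0.368,"z":-0.065,"ax":0,"ay":0,"az":0.53}

```text
time: 13.32
tcp_pos: [0.4803, 0.2489, 0.2501]
tcp_rot: [[-0.913, 0.408, -0.001], [0.408, 0.913, -0.002], [-0.0, -0.002, -1.0]]
force: [-0.9, -0.0, -0.6]
grip_width: 1.0
finger_force: 0.0
```

Run:
```python
from h import *
s=manip.sense();print(s['time'],s['tcp_pos'])
c=snap('wrist','w6')
cv2.imwrite('pics/w6v.png',cv2.resize(c['pixels'][60:300,120:440],(800,600),interpolation=cv2.INTER_CUBIC))
```

```text
13.3167 [0.48031139 0.2488581  0.25012028]
```

View pics/w6v.png

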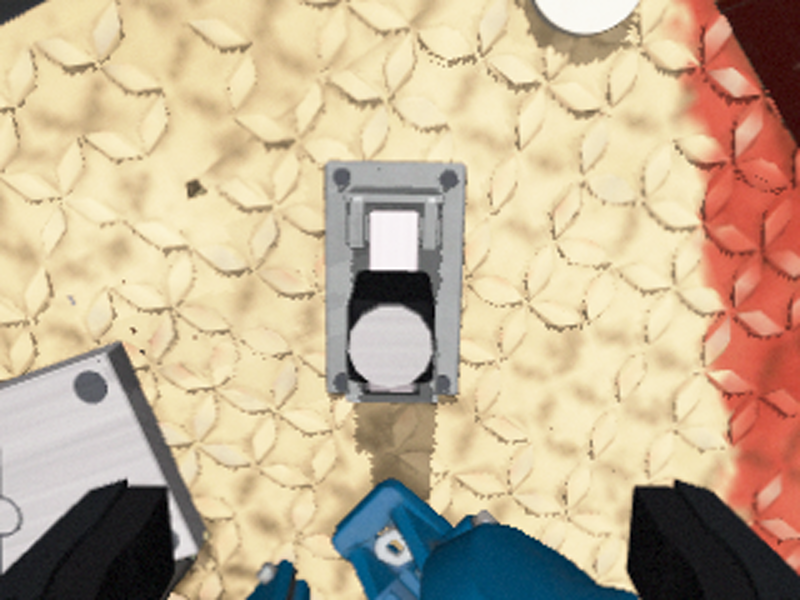

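Run:
```python
from h import *
np.set_printoptions(precision=4,suppress=True)
c=load('w6'); f=lambda L,z:px2w(c,np.array(L)*.4+[120,60],z)
h=lambda d:np.degrees(np.arctan2(d[1],d[0]))
cap=f([(391,346)],.122)[0];D=f([(342,178),(451,178),(442,385),(341,384)],.008);E=f([(370,211),(419,211)],.056)
print('cap',cap,'base',D.mean(0),D);print('long',h(D[3]-D[0]),h(D[2]-D[1]),'short',h(D[1]-D[0]),h(D[2]-D[3]),'bar end',h(E[1]-E[0]),np.linalg.norm(E[1]-E[0]),'endmid',E.mean(0),h(cap[:2]-E.mean(0)[:2]),np.linalg.norm(cap[:2]-E.mean(0)[:2]))
m=cap; hd=-24.5+90
goal([cap[0],cap[1],.18],65.5);goal([cap[0],cap[1],.079],65.5)
```

```text
cap [0.4785 0.2469 0.122 ] base [0.4799 0.2463 0.008 ] [[0.4259 0.245  0.008 ]
 [0.446  0.2897 0.008 ]
 [0.5341 0.2473 0.008 ]
 [0.5137 0.2031 0.008 ]]
long -25.5416597350419 -25.721746931753298 short 65.83931890899761 65.28367266023042 bar end 65.84228602498688 0.019500897632232877 endmid [0.4444 0.263  0.056 ] -25.259125022169385 0.03771009623119265
xyz [ 0.0011 -0.0045  0.117 ] axyz [-0.0021  0.0003  0.0098] dist mm 70.27399929425142 heading now 65.94
xyz [ 0.0011 -0.0042  0.2854] axyz [-0.0021  0.0003  0.0098] dist mm 171.23880759866896 heading now 65.94
```

Call:
carry_out:
  rows:
    - {"claw":1,"x":0.001,"y":-0.004,"z":0.06,"ax":0,"ay":0,"az":0.016}
    - {"claw":1,"x":0.001,"y":-0.004,"z":0.11,"ax":0,"ay":0,"az":0.016}
    - {"claw":1,"x":0.001,"y":-0.004,"z":0.15,"ax":0,"ay":0,"az":0.016}
    - {"claw":1,"x":0.001,"y":-0.004,"z":0.19,"ax":0,"ay":0,"az":0.016}
    - {"claw":1,"x":0.001,"y":-0.004,"z":0.23,"ax":0,"ay":0,"az":0.016}
    - {"claw":1,"x":0.001,"y":-0.004,"z":0.26,"ax":0,"ay":0,"az":0.016}
    - {"claw":1,"x":0.001,"y":-0.004,"z":0.28,"ax":0,"ay":0,"az":0.016}
    - {"claw":1,"x":0.001,"y":-0.004,"z":0.29,"ax":0,"ay":0,"az":0.016}
    - {"claw":1,"x":0.001,"y":-0.004,"z":0.292,"ax":0,"ay":0,"az":0.016}
    - {"claw":1,"x":0.001,"y":-0.004,"z":0.292,"ax":0,"ay":0,"az":0.016}
    - {"claw":1,"x":0.001,"y":-0.004,"z":0.292,"ax":0,"ay":0,"az":0.016}

```text
time: 14.28
tcp_pos: [0.4789, 0.2498, 0.0761]
tcp_rot: [[-0.909, 0.416, 0.001], [0.416, 0.909, 0.001], [-0.001, 0.001, -1.0]]
force: [0.3, 0.7, 0.9]
grip_width: 0.999
finger_force: 0.0
```

Call:
carry_out:
  rows:
    - {"claw":1,"x":0,"y":-0.0045,"z":0,"ax":0,"ay":0,"az":0}
    - {"claw":1,"x":0,"y":-0.0045,"z":0,"ax":0,"ay":0,"az":0}
    - {"claw":-1,"x":0,"y":-0.0045,"z":0,"ax":0,"ay":0,"az":0}
    - {"claw":-1,"x":0,"y":-0.0045,"z":0,"ax":0,"ay":0,"az":0}
    - {"claw":-1,"x":0,"y":-0.0045,"z":0,"ax":0,"ay":0,"az":0}
    - {"claw":-1,"x":0,"y":-0.0045,"z":0,"ax":0,"ay":0,"az":0}
    - {"claw":-1,"x":0,"y":-0.0045,"z":0,"ax":0,"ay":0,"az":0}
    - {"claw":-1,"x":0,"y":-0.0045,"z":0,"ax":0,"ay":0,"az":0}
    - {"claw":-1,"x":0,"y":-0.0045,"z":0,"ax":0,"ay":0,"az":0}
    - {"claw":-1,"x":0,"y":-0.0045,"z":0,"ax":0,"ay":0,"az":0}
    - {"claw":-1,"x":0,"y":-0.0045,"z":0,"ax":0,"ay":0,"az":0}
    - {"claw":-1,"x":0,"y":-0.0045,"z":0,"ax":0,"ay":0,"az":0}
    - {"claw":-1,"x":0,"y":-0.0045,"z":0,"ax":0,"ay":0,"az":0}

```text
time: 15.37
tcp_pos: [0.477, 0.2474, 0.0753]
tcp_rot: [[-0.91, 0.416, -0.0], [0.416, 0.91, -0.0], [0.0, -0.0, -1.0]]
force: [-0.7, -0.2, 0.3]
grip_width: 0.339
finger_force: 29.9
```

Run:
```python
from h import *
t=load('top0'); im=t['pixels'].copy()
for hd,col in((58,(0,0,255)),):
    a=np.radians(hd); y=np.array([np.cos(a),np.sin(a),0]);x=np.array([-y[1],y[0],0])
    for z,cc in((.13,(0,0,255)),(.2,(255,0,255)),(.024,(0,255,0))):
        P=[np.array([.5004,.0237,z])+x*i*.0375+y*j*.0935 for i,j in((1,1),(1,-1),(-1,-1),(-1,1))]
        q=w2px(t,P); print(z,np.round(P,3)[:,:2].tolist(),q.astype(int).tolist()); cv2.polylines(im,[q.astype(int).reshape(-1,1,2)],True,cc,1)
cv2.imwrite('pics/mot.png',cv2.resize(im[100:260,170:370],(750,600),interpolation=cv2.INTER_CUBIC))
goal([.5004,.0237,.13],58.06)
```

```text
0.13 [[0.518, 0.123], [0.419, -0.036], [0.483, -0.075], [0.582, 0.083]] [[250, 211], [330, 258], [348, 226], [269, 179]]
0.2 [[0.518, 0.123], [0.419, -0.036], [0.483, -0.075], [0.582, 0.083]] [[247, 207], [333, 258], [354, 223], [268, 173]]
0.024 [[0.518, 0.123], [0.419, -0.036], [0.483, -0.075], [0.582, 0.083]] [[254, 215], [325, 258], [342, 229], [271, 188]]
xyz [-0.1904 -0.3229 -0.0912] axyz [-2.000e-04 -1.000e-04  1.641e-01] dist mm 231.47352409221483 heading now 65.44
```

View pics/mot.png

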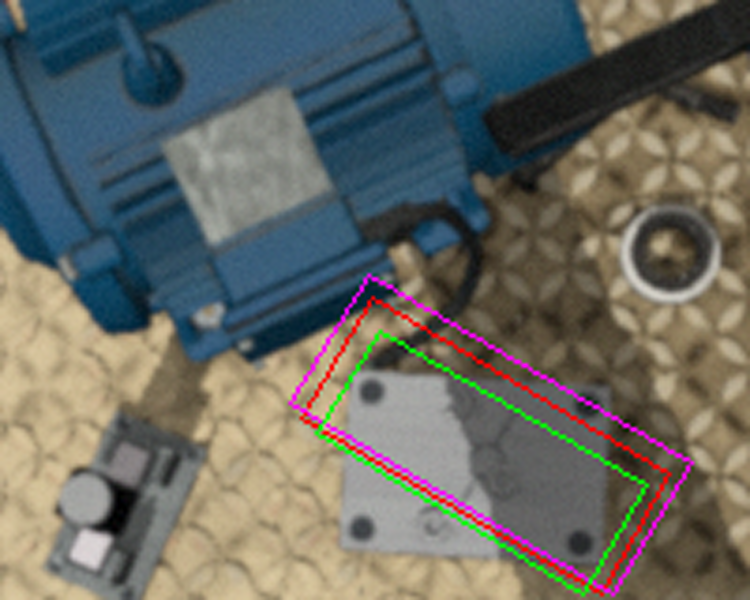

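Call:
carry_out:
  rows:
    - {"claw":-1,"x":0,"y":0,"z":-0.01,"ax":0,"ay":0,"az":0}
    - {"claw":-1,"x":0,"y":0,"z":-0.02,"ax":0,"ay":0,"az":0}
    - {"claw":-1,"x":0,"y":0,"z":-0.04,"ax":0,"ay":0,"az":0}
    - {"claw":-1,"x":0,"y":0,"z":-0.06,"ax":0,"ay":0,"az":0}
    - {"claw":-1,"x":0,"y":0,"z":-0.09,"ax":0,"ay":0,"az":0}
    - {"claw":-1,"x":0,"y":0,"z":-0.12,"ax":0,"ay":0,"az":0}
    - {"claw":-1,"x":0,"y":0,"z":-0.14,"ax":0,"ay":0,"az":0}
    - {"claw":-1,"x":0,"y":0,"z":-0.14,"ax":0,"ay":0,"az":0}

```text
time: 16.03
tcp_pos: [0.4784, 0.2483, 0.1621]
tcp_rot: [[-0.909, 0.416, 0.004], [0.416, 0.909, 0.003], [-0.003, 0.004, -1.0]]
force: [0.2, 0.6, -2.2]
grip_width: 0.338
finger_force: 29.9
```

Run:
```python
from h import *
goal([.5004,.0237,.13],58.06)
```

```text
xyz [-0.1888 -0.3254  0.0525] axyz [0.0057 0.0032 0.1639] dist mm 227.9156816741932 heading now 65.43
```

Call:
carry_out:
  rows:
    - {"claw":-1,"x":-0.02,"y":-0.03,"z":0,"ax":0,"ay":0,"az":0.02}
    - {"claw":-1,"x":-0.05,"y":-0.08,"z":0,"ax":0,"ay":0,"az":0.05}
    - {"claw":-1,"x":-0.08,"y":-0.13,"z":0.01,"ax":0,"ay":0,"az":0.08}
    - {"claw":-1,"x":-0.11,"y":-0.18,"z":0.02,"ax":0,"ay":0,"az":0.11}
    - {"claw":-1,"x":-0.14,"y":-0.23,"z":0.03,"ax":0,"ay":0,"az":0.14}
    - {"claw":-1,"x":-0.17,"y":-0.28,"z":0.04,"ax":0,"ay":0,"az":0.164}
    - {"claw":-1,"x":-0.185,"y":-0.31,"z":0.05,"ax":0,"ay":0,"az":0.164}
    - {"claw":-1,"x":-0.189,"y":-0.325,"z":0.052,"ax":0,"ay":0,"az":0.164}
    - {"claw":-1,"x":-0.189,"y":-0.325,"z":0.052,"ax":0,"ay":0,"az":0.164}
    - {"claw":-1,"x":-0.189,"y":-0.325,"z":0.052,"ax":0,"ay":0,"az":0.164}
    - {"claw":-1,"x":-0.189,"y":-0.325,"z":0.052,"ax":0,"ay":0,"az":0.164}

```text
time: 16.95
tcp_pos: [0.4994, 0.0256, 0.1284]
tcp_rot: [[-0.85, 0.526, 0.001], [0.526, 0.85, 0.002], [0.0, 0.002, -1.0]]
force: [-0.2, 0.5, -2.1]
grip_width: 0.34
finger_force: 29.9
```

Run:
```python
from h import *
s=manip.sense();print(s['time'],s['tcp_pos'],s['force'])
goal([.5004,.0237,.085],58.06)
c=snap('wrist','w7'); np.set_printoptions(precision=2,suppress=True)
o=s['tcp_pos']+s['tcp_rot']@[-.002,0,.0313]
B=[o+s['tcp_rot']@[a,b,-e] for e in(.012,0) for a,b in((.038,.01),(.038,-.01),(-.038,.01),(-.038,-.01))]
im=c['pixels'].copy()
for q in w2px(c,B+[o+s['tcp_rot']@[0,0,.016]]): cv2.circle(im,tuple(int(v) for v in q.round()),1,(0,0,255),-1)
h=w2px(c,[[.5021,.0226,.024]]+[[.5021+k*.036*np.cos(np.radians(-31.94)),.0226+k*.036*np.sin(np.radians(-31.94)),.024] for k in(-1,1)])
for q in h: cv2.circle(im,tuple(int(v) for v in q.round()),1,(0,255,0),-1)
cv2.imwrite('pics/w7v.png',cv2.resize(im[90:330,120:440],(800,600),interpolation=cv2.INTER_CUBIC))
```

```text
16.95 [0.49942363 0.02561813 0.12835166] [-0.16325072  0.49648622 -2.05960632]
xyz [-0.0031 -0.002   0.0722] axyz [ 0.0027 -0.0005  0.0043] dist mm 43.40505871577128 heading now 58.25
```

View pics/w7v.png

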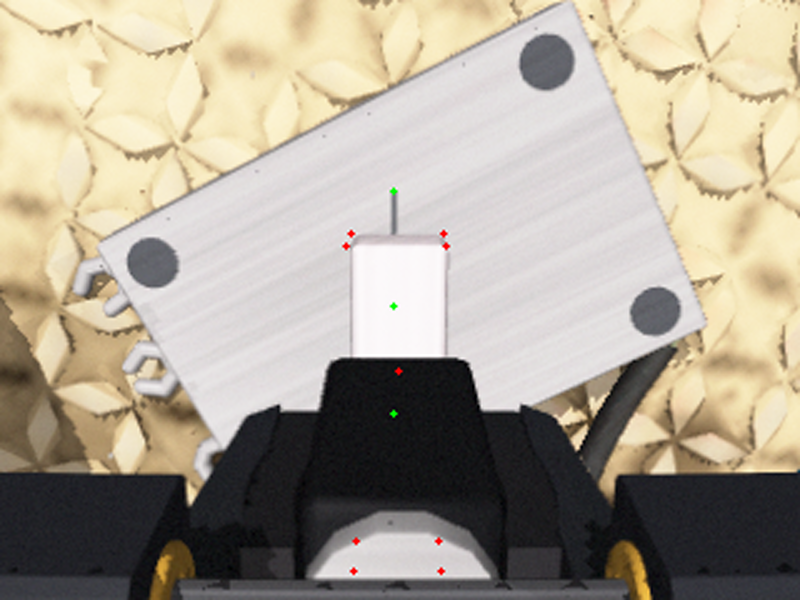

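Call:
carry_out:
  rows:
    - {"claw":-1,"x":-0.003,"y":-0.002,"z":0.02,"ax":0,"ay":0,"az":0.004}
    - {"claw":-1,"x":-0.003,"y":-0.002,"z":0.04,"ax":0,"ay":0,"az":0.004}
    - {"claw":-1,"x":-0.003,"y":-0.002,"z":0.06,"ax":0,"ay":0,"az":0.004}
    - {"claw":-1,"x":-0.003,"y":-0.002,"z":0.072,"ax":0,"ay":0,"az":0.004}
    - {"claw":-1,"x":-0.003,"y":-0.002,"z":0.08,"ax":0,"ay":0,"az":0.004}
    - {"claw":-1,"x":-0.003,"y":-0.002,"z":0.084,"ax":0,"ay":0,"az":0.004}
    - {"claw":-1,"x":-0.003,"y":-0.002,"z":0.084,"ax":0,"ay":0,"az":0.004}
    - {"claw":-1,"x":-0.003,"y":-0.002,"z":0.084,"ax":0,"ay":0,"az":0.004}
    - {"claw":-1,"x":-0.003,"y":-0.002,"z":0.084,"ax":0,"ay":0,"az":0.004}

```text
time: 17.75
tcp_pos: [0.5005, 0.0211, 0.0782]
tcp_rot: [[-0.847, 0.532, 0.001], [0.532, 0.847, 0.0], [-0.001, 0.001, -1.0]]
force: [0.3, 0.4, -1.4]
grip_width: 0.336
finger_force: 29.9
```

Run:
```python
from h import *
s=manip.sense();print(s['time'],s['tcp_pos'],s['force'])
goal([.5004,.0237,.0653],58.06)
```

```text
17.75 [0.50045331 0.02113066 0.07816708] [ 0.34125581  0.39152621 -1.3956196 ]
xyz [0.0024 0.0036 0.0214] axyz [ 0.0009  0.0009 -0.0039] dist mm 13.121209675010833 heading now 57.89
```

Call:
carry_out:
  rows:
    - {"claw":-1,"x":0.0018,"y":0.0025,"z":0,"ax":0,"ay":0,"az":-0.002}
    - {"claw":-1,"x":0.0018,"y":0.0025,"z":0,"ax":0,"ay":0,"az":-0.002}
    - {"claw":-1,"x":0.0018,"y":0.0025,"z":0,"ax":0,"ay":0,"az":-0.002}
    - {"claw":-1,"x":0.0018,"y":0.0025,"z":0.003,"ax":0,"ay":0,"az":-0.002}
    - {"claw":-1,"x":0.0018,"y":0.0025,"z":0.006,"ax":0,"ay":0,"az":-0.002}
    - {"claw":-1,"x":0.0018,"y":0.0025,"z":0.006,"ax":0,"ay":0,"az":-0.002}
    - {"claw":-1,"x":0.0018,"y":0.0025,"z":0.006,"ax":0,"ay":0,"az":-0.002}

```text
time: 18.33
tcp_pos: [0.4998, 0.0228, 0.0739]
tcp_rot: [[-0.848, 0.53, -0.0], [0.53, 0.848, -0.0], [0.0, -0.0, -1.0]]
force: [-0.9, 0.7, -2.4]
grip_width: 0.338
finger_force: 29.9
```

```bash
cat > st.py <<'E'
from h import *
np.set_printoptions(precision=4,suppress=True)
L=[]
for i in range(8):
    manip.read_camera('wrist'); s=manip.sense(); L.append(np.r_[s['tcp_pos'],s['force']])
L=np.array(L);print(s['time'],L.mean(0),L.std(0)); goal([.5004,.0237,.0653],58.06)
E
python3 st.py
```

```text
18.7333 [ 0.5     0.0228  0.0741  0.0388  0.1063 -2.0368] [0.     0.     0.0001 0.532  0.3337 0.3914]
xyz [0.0002 0.0015 0.0147] axyz [ 0.0002  0.0001 -0.0019] dist mm 8.895844404303553 heading now 57.97
```

Call:
carry_out:
  rows:
    - {"claw":-1,"x":0,"y":0.001,"z":0,"ax":0,"ay":0,"az":-0.002}
    - {"claw":-1,"x":0,"y":0.001,"z":0.002,"ax":0,"ay":0,"az":-0.002}
    - {"claw":-1,"x":0,"y":0.001,"z":0.004,"ax":0,"ay":0,"az":-0.002}
    - {"claw":-1,"x":0,"y":0.001,"z":0.006,"ax":0,"ay":0,"az":-0.002}
    - {"claw":-1,"x":0,"y":0.001,"z":0.008,"ax":0,"ay":0,"az":-0.002}
    - {"claw":-1,"x":0,"y":0.001,"z":0.01,"ax":0,"ay":0,"az":-0.002}
    - {"claw":-1,"x":0,"y":0.001,"z":0.012,"ax":0,"ay":0,"az":-0.002}
    - {"claw":-1,"x":0,"y":0.001,"z":0.013,"ax":0,"ay":0,"az":-0.002}
    - {"claw":-1,"x":0,"y":0.001,"z":0.013,"ax":0,"ay":0,"az":-0.002}
    - {"claw":-1,"x":0,"y":0.001,"z":0.013,"ax":0,"ay":0,"az":-0.002}

```text
time: 19.57
tcp_pos: [0.5004, 0.0234, 0.0664]
tcp_rot: [[-0.849, 0.529, 0.0], [0.529, 0.849, 0.0], [-0.0, 0.0, -1.0]]
force: [-0.1, 0.5, 2.7]
grip_width: 0.338
finger_force: 29.9
```

```bash
python3 st.py
```

```text
19.9667 [ 0.5003  0.0234  0.0664 -0.0447 -0.1903  2.0958] [0.     0.     0.     0.4619 0.3708 0.7439]
xyz [0.0002 0.0005 0.0017] axyz [0.0002 0.0001 0.    ] dist mm 1.0714546520663113 heading now 58.06
```

Call:
carry_out:
  rows:
    - {"claw":-1,"x":0,"y":0,"z":0.001,"ax":0,"ay":0,"az":0}
    - {"claw":-1,"x":0,"y":0,"z":0.0019,"ax":0,"ay":0,"az":0}
    - {"claw":-1,"x":0,"y":0,"z":0.0019,"ax":0,"ay":0,"az":0}
    - {"claw":-1,"x":0,"y":0,"z":0.0019,"ax":0,"ay":0,"az":0}
    - {"claw":-1,"x":0,"y":0,"z":0.0019,"ax":0,"ay":0,"az":0}

```text
time: 20.38
tcp_pos: [0.5003, 0.0234, 0.0652]
tcp_rot: [[-0.849, 0.529, 0.0], [0.529, 0.849, 0.0], [-0.0, 0.0, -1.0]]
force: [-0.1, 0.3, 2.6]
grip_width: 0.337
finger_force: 29.9
```

```bash
python3 st.py
```

```text
20.7833 [ 0.5003  0.0234  0.0652 -0.2474  0.0574  2.4549] [0.     0.     0.     0.244  0.4672 0.5191]
xyz [ 0.0002  0.0005 -0.0002] axyz [0.0002 0.0001 0.0001] dist mm 0.36050681593460204 heading now 58.06
```

Height and force agree on about half travel (4.5–4.8 N, ~6 mm).

```bash
python3 -c "
from rig import manip
print(manip.close_job())"
```

```text
the job is handed in; nothing more can be done
None
```

The job is handed in at about 21 s: all three chips were wiped onto the bench, the block was put down clear of the plate, and the gauge is held upright in the ring, in line with the scribed line, tip pushed in about 6 mm; I viewed 11 pictures, one over the limit of 10.

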